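# Swing the stone tray end-on and clear the sharpening counter into it

## Robot

A 6-joint arm with a two-finger parallel gripper is mounted at the origin on the work surface. World frame = base frame: x ahead of the robot, y to its left, z up, the work surface at z = 0. Lengths are in m, angles in degrees, forces in N, time in s.
With the tool pointing down it reaches from about 0.375 to 0.9 m from the base axis. Payload 3.1 kg.
Tool frame: the origin (TCP) lies at the very end of the fingers, on their centre line; the grasp point (between the pads) lies 19 mm behind it; z points along the fingers, y is the line along which they close (so a half turn about z gives the same grasp; the last joint's range is limited). The gripper opens to 87 mm and grips with 3 to 60 N. Pads are 19 mm wide; open, the fingers measure 117 mm over their backs; the gripper's body (75 mm by 190 mm) begins 51 mm behind the grasp point.
Start: joints at [63.226, 30.224, 82.088, -0, 67.689, -10.227], TCP at [0.178, 0.599, 0.223] pointing down, gripper open.
Joint ranges: [-176.69, 176.69], [-43.24, 126.21], [12.49, 139.97], [-82, 262], [0, 151.66], [-163.58, 163.58]. Speed limits (degrees/s): [159.86, 159.86, 180, 180, 180, 180].

## Interface

Orientations are given as a 3x3 rotation matrix whose columns are the frame's x, y, z axes.
In Python, from rig import bot, imaging gives the robot as it stands.
- The arm moves only by the tool drive_tool, never from a script. Its argument "deltas" is text: rows parted by semicolons, each of 5 numbers parted by spaces: the finger opening in mm, from 0 to 87, then the shift along the world's x, y, z in mm, then the turn about the world's z in rad. In form: jaw dx dy dz twist; .... A call has 1 to 12 rows; each row is the pose to reach, as a shift and turn from the pose commanded when the call began; what a row does not reach only later rows make up. A row lasts 1/10 s, in which the tool goes at most 50 mm and 8.59 degrees, less where a joint would pass 70% of its speed; a pose out of reach is approached as far as the arm can. A call with a gripper value outside its range is refused whole. The fingers move at their own pace and stop on an object; the grip force is fixed at half the most. Time passes only in rows, so rows that repeat a pose let the fingers close. It gives the time, the measured TCP pose, the force, the opening and the grip force at its end, in the units of the state.
- bot.read_state(): the state, without advancing time (a new reading comes with each control period).
- imaging.capture(name): name is "scene" or "top"; returns the picture (420x560x3 uint8, red, green, blue); there is no depth.
- imaging.camera_model(name): a dict with "fx", "fy", "cx", "cy" (pixels), "dist" ([k1, k2, p1, p2, k3] as OpenCV has them; the pictures are not rectified), "T" (4x4, takes a point from camera to world coordinates). Camera axes: x right, y down, z forward; pixel columns grow to the right and rows downward; lengths in m; the calibration is good to about 2 mm. A picture is of the moment at which its call begins. camera_model takes no time and is no camera call.
- bot.hand_in(): hands the job in; it is judged then, once.
The state is a dict: "time_s": time; "joint_positions": joint angles; "qvel": joint speeds; "tau": joint torques, N m; "position": TCP position; "tcp_rot": TCP orientation; "force": force on the tool from outside, world axes, zero at the start; "moment": the same for the moment, N m; "opening": opening from 0.0 (shut) to 1.0 (fully open); "grasp_force": force on a finger pad.
Only numpy, scipy, OpenCV 4.12 (cv2) and the standard library are available. Lean on these libraries where they do the work, as an engineer would, in place of code of your own. Each camera call takes 0.05 s, during which the arm holds its last target. There are 200 camera calls.

## Task

The empty stone tray is swung out crosswise on the sharpening counter, one of its corner feet held in the round swivel cup: without lifting it, push its free far corner so that it swings a quarter turn about the held corner, clockwise seen from above, until its long side lies flush against the wooden cleat and it points end-on away from you. Then clear the counter into it: lay every knife handle in the longer compartment and every finger stone in the shorter one, each flat on the tray's floor with none on top of another. Leave everything else where it stands, and leave the tray against the cleat with its foot in the cup.

Things in the scene. Friction and masses are not known exactly. Their poses are not given: they have to be found in the camera images.
- stop: the tray's place, fixed to the counter: a brass swivel cup (ring 6 mm high, 34 mm across, 24 mm inside) at its origin, counter level, and a wooden cleat 160 x 22 x 28 mm high beside it, parallel to its x axis: the cleat's near face is at y = -171.5 mm, from x = +70 to +230 mm. Its +x points roughly away from the robot, +y to the robot's left.
- tray: black open tray, loose, 0.9 kg, on four feet 8 mm high. Origin: underneath the foot that stands in the swivel cup, about which the tray turns. In its frame it spans x = -20 to +260 mm and y = -170 to +20 mm outside; walls 6 mm thick, plain, upright, top at 52 mm; floor top at 14 mm. Set right, its axes run along the stop's; at the start it is turned 1.3 to 1.6 rad counterclockwise from that.
- tray_end (a point): the free far corner of the long wall to push: outer corner of the tray at x = +260, y = +20 mm in its frame, 30 mm above the counter. A few N on the outside of that wall near this corner, square to the wall, swing the tray about its held foot.
- tray_long (a point): centre of the floor of the longer compartment (cork-lined): 149 (tray x) x 178 (tray y) mm inside, 38 mm deep; at x = +60.5, y = -75 mm, z = +14 mm in the tray's frame
- tray_short (a point): centre of the floor of the shorter compartment (ribbed): 113 (tray x) x 178 (tray y) mm inside, 38 mm deep; at x = +197.5, y = -75 mm, z = +14 mm in the tray's frame. The divider between the two is 6 mm thick and 8 mm lower than the walls.
- handle1: wooden knife handle, octagonal with a dark end collar, 130 mm long (along its x) and 26 mm across the flats, 70 g; origin at its centre, 13 mm above what it lies on. May be absent.
- handle2: wooden knife handle, octagonal with a dark end collar, 130 mm long (along its x) and 26 mm across the flats, 70 g; origin at its centre, 13 mm above what it lies on. May be absent.
- handle3: wooden knife handle, octagonal with a dark end collar, 130 mm long (along its x) and 26 mm across the flats, 70 g; origin at its centre, 13 mm above what it lies on. May be absent.
- stone1: dark grey finger stone, a plain bar 85 mm long (x) x 30 mm wide (y) x 18 mm thick (z), 110 g; origin at its centre, 9 mm above what it lies on when flat. May be absent.
- stone2: dark grey finger stone, a plain bar 85 mm long (x) x 30 mm wide (y) x 18 mm thick (z), 110 g; origin at its centre, 9 mm above what it lies on when flat. May be absent.
- stone3: dark grey finger stone, a plain bar 85 mm long (x) x 30 mm wide (y) x 18 mm thick (z), 110 g; origin at its centre, 9 mm above what it lies on when flat. May be absent.
- rinse_dish: a white ceramic rinse dish, 76 mm across and 36 mm high, on the counter among the handles and stones; not part of the job; origin at its underside
- oil_tin: a round metal oil tin, 62 mm across and 30 mm high, on the counter on the robot's side of the handles and stones; not part of the job; origin at its underside
- water_bottle: a clear water bottle with a green cap, 90 mm across and 242 mm high, far left; not part of the job; origin at its underside
- bench_stone: a big yellowish bench whetstone on its rubber base, 230 x 85 x 48 mm, far side of the counter; not part of the job; origin at its underside
- flat_plate: a dark steel flattening plate, 210 x 75 x 16 mm, far right; not part of the job; origin at its underside
- cup: a white plastic cup, 72 mm across and 75 mm high, far left; not part of the job; origin at its underside

How it is judged:
By the outcome, as a careful person would: the job done as asked, in the order asked, and still so for the second after the job is handed in, with the robot touching nothing.
Of handle1, handle2, handle3, stone1, stone2, stone3 only 4 to 6 are there at a start; the rules pass over those that are not, and their reading is None.
At some moment in a run one of handle1, handle2, handle3, stone1, stone2, stone3 may be knocked a few centimetres aside while the robot is not near it.
Once in a run the grip may slacken for a moment while it holds something.
It also fails if it takes over 210 s, if anything falls off the work surface, if the arm or the gripper's body presses on something with over 40 N, if the wrist force passes 120 N, or if a joint passes its speed limit or range.

## Working session

There is one attempt and no reset: what is moved stays moved. The work goes in short steps, Python scripts to look and compute and a tool call to move; the robot and the scene stay as the last step left them, time stands still between calls to the robot, and variables do not carry over. Pictures are saved under pics/ and viewed, at most 14 in all, crops included, and the job is handed in when it is done.

Besides the shell and the picture viewer there is one more tool, called by a JSON object that holds its "method" and its "body", one argument or row to a line. drive_tool: Moves the arm, as the interface text tells. Its arguments: {"type":"object","properties":{"deltas":{"type":"string"}},"required":["deltas"]}

```bash
mkdir -p pics; ls; cat > h.py <<'E'
import numpy as np,cv2
from rig import bot,imaging
def cam(n):
    m=imaging.camera_model(n);K=np.array([[m['fx'],0,m['cx']],[0,m['fy'],m['cy']],[0,0,1.]]);return K,np.array(m['dist'],float),np.array(m['T'])
def ray(n,uv,z):
    K,d,T=cam(n);p=cv2.undistortPoints(np.array(uv,float).reshape(-1,1,2),K,d).reshape(-1,2)
    r=np.c_[p,np.ones(len(p))]@T[:3,:3].T;o=T[:3,3];return o+r*((z-o[2])/r[:,2])[:,None]
def proj(n,P):
    K,d,T=cam(n);R=T[:3,:3].T;return cv2.projectPoints(np.array(P,float).reshape(-1,1,3),cv2.Rodrigues(R)[0],-R@T[:3,3],K,d)[0].reshape(-1,2)
def snap(n,f):
    im=imaging.capture(n)[:,:,::-1].copy();cv2.imwrite('pics/'+f,im);return im
E
python3 - <<'E'
from h import *
for n in('scene','top'):
    snap(n,n+'0.png');K,d,T=cam(n);print(n,K[0,0],T.round(3).tolist())
s=bot.read_state();print(s['time_s'],s['position'],s['tcp_rot'])
E
```

```text
pics
scene 503.1659414584024 [[0.209, 0.6, -0.772, 1.517], [0.978, -0.116, 0.174, -0.204], [0.015, -0.792, -0.611, 0.797], [0.0, 0.0, 0.0, 1.0]]
top 449.2599176781919 [[-0.002, -0.992, 0.126, 0.406], [-1.0, -0.0, -0.017, 0.011], [0.017, -0.126, -0.992, 1.177], [0.0, 0.0, 0.0, 1.0]]
0.1 [0.1776643 0.5984994 0.221645 ] [[-9.58586834e-01  2.84799014e-01 -8.96587871e-04]
 [ 2.84800223e-01  9.58585154e-01 -1.82631441e-03]
 [ 3.39323279e-04 -2.00602937e-03 -9.99997930e-01]]
```

View pics/top0.png

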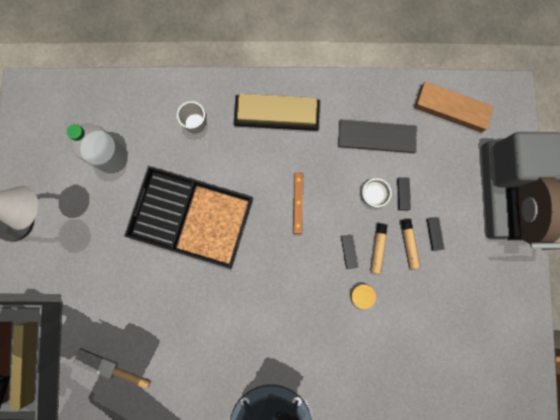

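View pics/scene0.png

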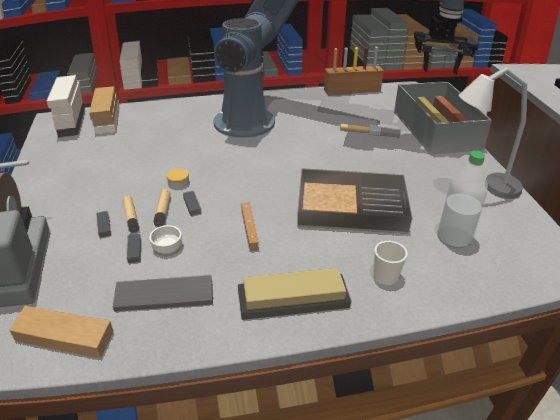

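The top view shows the tray with corners near (148,169), (252,190), (232,265) and (127,236); its held foot is at (232,265) and its free end at (127,236). The cleat is at (298,203). There are two handles, at (379,248) and (411,244), and three stones, at (404,193), (436,234) and (349,251). The dish is at (376,193) and the tin at (364,296).

```bash
cat >> h.py <<'E'
def rects(n,mask,z,amin,amax):
    out=[]
    for c in cv2.findContours(mask.astype(np.uint8),0,1)[0]:
        if not amin<cv2.contourArea(c)<amax: continue
        P=ray(n,c.reshape(-1,2),z)[:,:2]*1000
        (cx,cy),(w,h),a=cv2.minAreaRect(P.astype(np.float32))
        if w<h: w,h,a=h,w,a+90
        out.append((round(cx),round(cy),round(w),round(h),round((a+90)%180-90),c.reshape(-1,2).mean(0).round().tolist()))
    return out
def items(im,x0=318,n='top',zt=(.016,.024)):
    hsv=cv2.cvtColor(im,cv2.COLOR_BGR2HSV);H,S,V=cv2.split(hsv)
    roi=np.zeros(H.shape,bool);roi[165:290,x0:470]=1
    wood=(S>90)&(H<25)&roi; dark=(V<75)&roi
    return rects('top',wood|dark,.018,120,1200), rects('top',wood,.020,80,1200)
E
python3 - <<'E'
from h import *
im=cv2.imread('pics/top0.png')
H,S,V=cv2.split(cv2.cvtColor(im,cv2.COLOR_BGR2HSV))
a,b=items(im)
for r in a:print('all',r)
for r in b:print('wood',r)
roi=np.zeros(H.shape,bool);roi[160:245,280:315]=1
print('cleat',rects('top',(S>90)&roi,.028,200,3000))
roi[:]=0;roi[155:280,115:265]=1
print('tray',rects('top',((V<75)|(S>90))&roi,.052,2000,20000))
for c in cv2.findContours((((V<75)|(S>90))&roi).astype(np.uint8),0,1)[0]:
    if cv2.contourArea(c)>2000: print(cv2.approxPolyDP(c,6,True).reshape(-1,2).tolist())
E
```

```text
all (446, -280, 129, 27, -8, [379.0, 248.0])
all (458, -362, 129, 28, 10, [410.0, 243.0])
wood (434, -277, 105, 26, -9, [378.0, 253.0])
wood (445, -363, 104, 27, 8, [411.0, 248.0])
cleat [(563, -70, 157, 22, -2, [298.0, 203.0])]
tray [(525, 206, 280, 188, 73, [189.0, 217.0])]
[[148, 167], [125, 235], [231, 267], [251, 197]]
```

```bash
python3 - <<'E'
from h import *
im=cv2.imread('pics/top0.png');cv2.imwrite('pics/c0.png',np.hstack([cv2.resize(im[155:275,115:265],None,fx=2.6,fy=3),cv2.resize(im[165:310,325:455],None,fx=3,fy=2.483)])[:360])
E
```

```text
(no output)
```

View pics/c0.png

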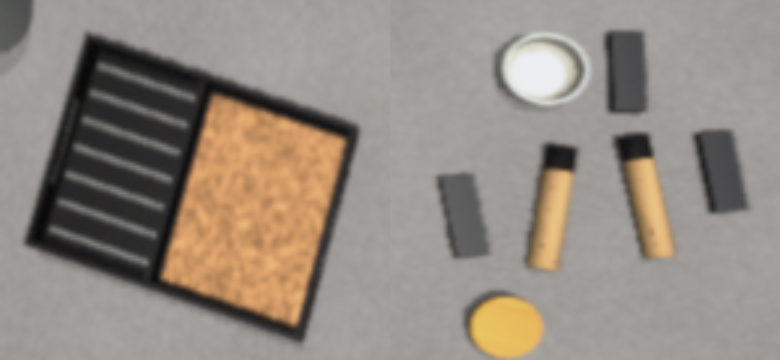

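{"method": "drive_tool", "body": {
  "deltas": "0 33 -31 0 0;0 66 -62 0 0;0 99 -93 0 0;0 131 -124 0 0;0 164 -155 0 0;0 197 -186 0 0;0 230 -217 -30 0;0 262 -247 -70 0;0 262 -247 -115 0;0 262 -247 -160 0;0 262 -247 -192 0;0 262 -247 -192 0"
}}

```text
time_s: 1.3
position: [0.4366, 0.3498, 0.0259]
tcp_rot: [[-0.958, 0.286, -0.01], [0.286, 0.958, -0.005], [0.008, -0.008, -1.0]]
force: [-0.3, -0.4, 0.1]
opening: 0.033
grasp_force: 0.0
```

```bash
python3 - <<'E'
from h import *
O=np.array([419,115.]);th=-2
s=bot.read_state();p=s['position']*1000;print(p,s['force'],s['opening'])
# contact at tray (235, 20+10)
for rel in range(75,-2,-5):
    a=np.radians(rel+th);q=O+np.array([np.cos(a)*235-np.sin(a)*30,np.sin(a)*235+np.cos(a)*30])
    print(rel,(q-p[:2]).round(),round(np.radians(rel-75),3))
print(ray('top',[[320,128],[236,128],[338,146],[376,193],[364,296]],.04).round(3))
E
```

```text
[436.56099796 349.81224932  25.88637433] [-0.33348145 -0.38204761  0.06591052] 0.03267071042074235
75 [22. -1.] 0.0
70 [43. -6.] -0.087
65 [ 62. -12.] -0.175
60 [ 82. -20.] -0.262
55 [100. -29.] -0.349
50 [117. -40.] -0.436
45 [134. -53.] -0.524
40 [149. -66.] -0.611
35 [163. -82.] -0.698
30 [176. -98.] -0.785
25 [ 187. -115.] -0.873
20 [ 197. -134.] -0.96
15 [ 205. -153.] -1.047
10 [ 211. -172.] -1.134
5 [ 216. -193.] -1.222
0 [ 218. -213.] -1.309
[[ 0.759 -0.129  0.04 ]
 [ 0.758  0.091  0.04 ]
 [ 0.71  -0.176  0.04 ]
 [ 0.586 -0.271  0.04 ]
 [ 0.325 -0.234  0.04 ]]
```

{"method": "drive_tool", "body": {
  "deltas": "0 8 0 0 0;0 16 -1 0 0;0 22 -1 0 0;0 32 -4 0 -0.045;0 43 -6 0 -0.09;0 53 -9 0 -0.13;0 62 -12 0 -0.175;0 72 -16 0 -0.22;0 82 -20 0 -0.262;0 91 -25 0 -0.305;0 100 -29 0 -0.349;0 109 -35 0 -0.39"
}}

```text
time_s: 2.5
position: [0.5495, 0.3192, 0.0326]
tcp_rot: [[-0.777, 0.629, 0.002], [0.629, 0.777, 0.004], [0.001, 0.004, -1.0]]
force: [-2.4, 5.1, -0.2]
opening: 0.006
grasp_force: 2.6
```

```bash
python3 - <<'E'
from h import *
s=bot.read_state();print(s['position']*1000,s['force'])
im=snap('top','t1.png')
cv2.imwrite('pics/t1c.png',cv2.resize(im[130:290,90:330],None,fx=2,fy=2))
E
```

```text
[549.48321105 319.15482028  32.63619049] [-2.37037627  5.10946369 -0.17634788]
```

View pics/t1c.png

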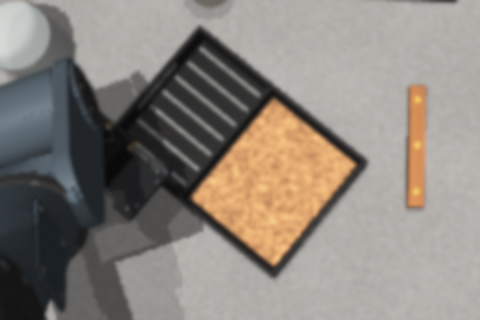

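The tray is turning about its foot, now at roughly 50°, with the pusher on the long wall. I'll carry on.

{"method": "drive_tool", "body": {
  "deltas": "0 8 -5 0 -0.046;0 16 -11 0 -0.09;0 25 -18 0 -0.134;0 33 -24 0 -0.177;0 40 -31 0 -0.22;0 47 -39 0 -0.265;0 54 -47 0 -0.31;0 61 -55 0 -0.35;0 67 -63 0 -0.395;0 73 -71 0 -0.44;0 78 -80 0 -0.48;0 83 -89 0 -0.525"
}}

```text
time_s: 3.75
position: [0.6336, 0.2299, 0.0327]
tcp_rot: [[-0.358, 0.934, 0.004], [0.934, 0.358, 0.003], [0.002, 0.005, -1.0]]
force: [-0.1, 5.0, 0.2]
opening: 0.007
grasp_force: 2.4
```

{"method": "drive_tool", "body": {
  "deltas": "0 5 -10 0 -0.045;0 9 -19 0 -0.09;0 13 -29 0 -0.13;0 16 -38 0 -0.175;0 19 -48 0 -0.22;0 22 -58 0 -0.265;0 24 -66 0 -0.3;0 25 -72 0 -0.33;0 26 -78 0 -0.36;0 26 -82 0 -0.38;0 26 -82 0 -0.38"
}}

```text
time_s: 4.85
position: [0.6607, 0.1463, 0.0326]
tcp_rot: [[0.013, 1.0, 0.006], [1.0, -0.013, 0.001], [0.001, 0.006, -1.0]]
force: [1.5, 2.8, 0.6]
opening: 0.009
grasp_force: 1.5
```

```bash
python3 - <<'E'
from h import *
s=bot.read_state();print(s['position']*1000,s['force'])
im=snap('top','t2.png')
cv2.imwrite('pics/t2c.png',cv2.resize(im[100:290,150:350],None,fx=3,fy=3))
E
```

```text
[660.65053321 146.27305033  32.5780485 ] [1.49558628 2.75676754 0.6254342 ]
```

View pics/t2c.png

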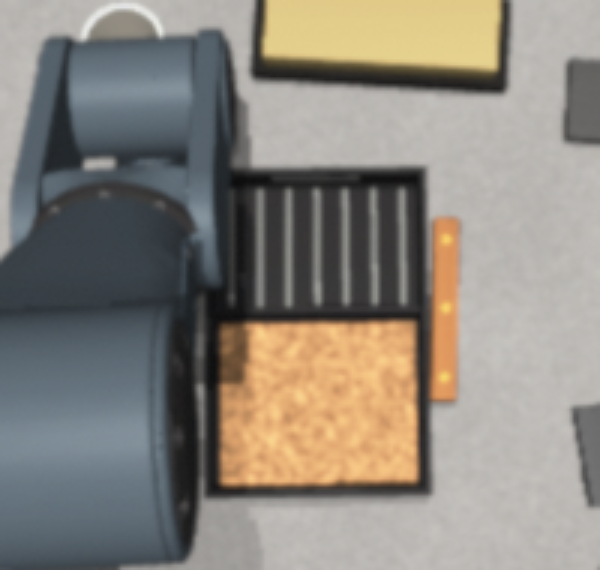

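The tray is nearly home, with a small gap to the cleat at its far end. I'll push gently until the force rises.

{"method": "drive_tool", "body": {
  "deltas": "0 0 -3 0 -0.01;0 0 -6 0 -0.02;0 0 -8 0 -0.02;0 0 -10 0 -0.02;0 0 -10 0 -0.02"
}}

```text
time_s: 5.4
position: [0.6608, 0.1392, 0.0324]
tcp_rot: [[0.033, 0.999, 0.007], [0.999, -0.033, 0.005], [0.005, 0.007, -1.0]]
force: [4.2, 10.1, 2.4]
opening: 0.011
grasp_force: 5.2
```

{"method": "drive_tool", "body": {
  "deltas": "0 0 -3 0 0;0 0 -6 0 0;0 0 -6 0 0"
}}

```text
time_s: 5.7
position: [0.6615, 0.1379, 0.0324]
tcp_rot: [[0.036, 0.999, 0.01], [0.999, -0.036, 0.012], [0.012, 0.009, -1.0]]
force: [6.2, 22.2, 0.6]
opening: 0.006
grasp_force: 11.5
```

{"method": "drive_tool", "body": {
  "deltas": "0 0 30 0 0;0 -5 60 20 0;60 -30 90 60 0;60 -60 120 100 0;60 -100 140 140 0;60 -140 160 160 0;60 -180 180 170 0;60 -220 200 170 0;60 -250 220 170 0;60 -250 220 170 0"
}}

```text
time_s: 6.7
position: [0.4013, 0.3507, 0.201]
tcp_rot: [[0.027, 1.0, -0.005], [1.0, -0.027, -0.003], [-0.003, -0.005, -1.0]]
force: [0.4, -0.4, -0.7]
opening: 0.636
grasp_force: 0.0
```

```bash
python3 - <<'E'
from h import *
s=bot.read_state();print(s['position']*1000,s['force'])
im=snap('top','t3.png')
H,S,V=cv2.split(cv2.cvtColor(im,cv2.COLOR_BGR2HSV))
roi=np.zeros(H.shape,bool);roi[170:280,319:460]=1
for t in (.018,):
  print(*rects('top',((S>90)&(H<25)|(V<75))&roi,t,120,1200),sep='\n')
print('hand wood',*rects('top',((S>90)&(H<25))&roi,.02,120,1200),sep='\n')
roi[:]=0;roi[170:245,285:315]=1
print('cleat',rects('top',(S>90)&roi,.028,200,3000))
roi[:]=0;roi[145:275,200:292]=1
m=((V<75)|(S>90))&roi
for c in cv2.findContours(m.astype(np.uint8),0,1)[0]:
    if cv2.contourArea(c)>2000: print(cv2.boundingRect(c))
print('cork',rects('top',(S>90)&roi,.014,1000,8000))
cv2.imwrite('pics/t3c.png',cv2.resize(im[140:310,190:450],None,fx=3,fy=3))
E
```

```text
[401.29350771 350.69509775 200.95744061] [ 0.42810836 -0.38634164 -0.71939886]
(446, -279, 129, 27, -9, [379.0, 248.0])
(457, -362, 129, 28, 10, [410.0, 243.0])
hand wood
(434, -277, 105, 26, -9, [378.0, 253.0])
(445, -363, 105, 27, 9, [411.0, 248.0])
cleat [(563, -70, 157, 22, -2, [298.0, 203.0])]
(218, 157, 74, 110)
cork [(481, 37, 174, 145, 89, [256.0, 235.0])]
```

View pics/t3c.png

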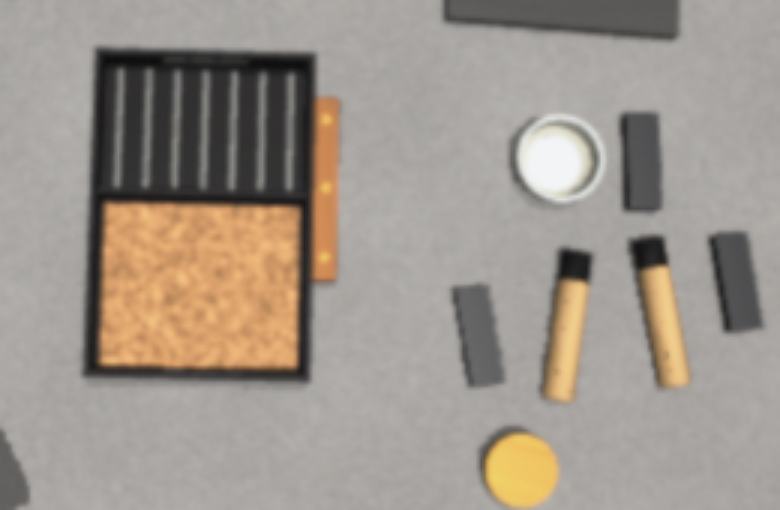

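The tray lies parallel and flush to the cleat, with its compartments where predicted. The stones missed the dark threshold, so I'll loosen it while moving to handle1.

{"method": "drive_tool", "body": {
  "deltas": "46 4 -50 -5 -0.145;46 8 -100 -10 -0.29;46 12 -150 -20 -0.43;46 15 -200 -30 -0.575;46 19 -250 -40 -0.72;46 23 -300 -50 -0.86;46 27 -350 -60 -1.0;46 31 -400 -70 -1.15;46 34 -450 -80 -1.29;46 38 -500 -85 -1.43;46 41 -550 -90 -1.575;46 45 -600 -90 -1.70"
}}

```text
time_s: 7.95
position: [0.451, -0.2442, 0.1099]
tcp_rot: [[0.986, -0.168, -0.002], [-0.168, -0.986, 0.0], [-0.002, 0.0, -1.0]]
force: [1.2, -0.0, 0.0]
opening: 0.529
grasp_force: 0.0
```

```bash
cat >> h.py <<'E'
def look(f,view=False):
    s=bot.read_state();p=s['position']*1000;R=s['tcp_rot']
    print('t',round(s['time_s'],1),'tcp',p.round(1),'yaw',np.degrees(np.arctan2(R[1,1],R[0,1])).round(1),'open',round(s['opening']*87,1),'grip',round(s['grasp_force'],1))
    im=snap('top',f);H,S,V=cv2.split(cv2.cvtColor(im,cv2.COLOR_BGR2HSV))
    roi=np.zeros(H.shape,bool);roi[165:290,319:470]=1
    print(*rects('top',((S>90)&(H<25)|(V<100))&roi,.018,120,3000),sep='\n')
    return im
E
python3 - <<'E'
from h import *
look('t4.png')
im=cv2.imread('pics/t3.png');H,S,V=cv2.split(cv2.cvtColor(im,cv2.COLOR_BGR2HSV))
roi=np.zeros(H.shape,bool);roi[165:290,319:470]=1
print('t3');print(*rects('top',((S>90)&(H<25)|(V<100))&roi,.018,120,3000),sep='\n')
E
```

```text
t 8.0 tcp [ 451.  -244.2  109.9] yaw -99.7 open 46.0 grip 0.0

t3
(447, -278, 130, 29, -10, [378.0, 247.0])
(458, -361, 130, 30, 9, [410.0, 243.0])
(483, -428, 84, 33, 8, [434.0, 234.0])
(589, -349, 83, 32, 0, [403.0, 194.0])
```

{"method": "drive_tool", "body": {
  "deltas": "46 -3 -34 0 0;46 -5 -35 -40 0;46 -5 -35 -75 0;46 -5 -35 -95 0;46 -5 -35 -105 0;46 -5 -35 -105 0;0 -5 -35 -105 0;0 -5 -35 -105 0;0 -5 -35 -105 0;0 -5 -35 -105 0;0 -5 -35 -105 0"
}}

```text
time_s: 9.1
position: [0.4479, -0.276, 0.0068]
tcp_rot: [[0.987, -0.161, 0.002], [-0.161, -0.987, -0.002], [0.002, 0.002, -1.0]]
force: [0.4, -1.0, 5.6]
opening: 0.294
grasp_force: 30.0
```

{"method": "drive_tool", "body": {
  "deltas": "0 0 0 30 0;0 0 0 70 0;0 0 20 105 0;0 4 65 105 0.03;0 9 110 105 0.06;0 13 155 105 0.09;0 18 200 105 0.128;0 22 245 105 0.128;0 26 290 105 0.128;0 31 330 105 0.128;0 33 354 105 0.128;0 33 354 105 0.128"
}}

```text
time_s: 10.3
position: [0.4795, 0.0816, 0.1107]
tcp_rot: [[1.0, -0.029, -0.001], [-0.029, -1.0, 0.001], [-0.001, -0.001, -1.0]]
force: [0.5, -0.4, -1.5]
opening: 0.297
grasp_force: 30.0
```

```bash
python3 - <<'E'
from h import *
im=look('t5.png')
cv2.imwrite('pics/t5c.png',cv2.resize(im[140:310,190:450],None,fx=3,fy=3))
H,S,V=cv2.split(cv2.cvtColor(im,cv2.COLOR_BGR2HSV));print('V stone',V[251,349],V[234,436])
E
```

```text
t 10.3 tcp [479.5  81.6 110.7] yaw -91.7 open 25.8 grip 30.0
(458, -361, 130, 30, 9, [410.0, 243.0])
(483, -428, 83, 32, 7, [434.0, 234.0])
(589, -349, 83, 31, 0, [403.0, 194.0])
V stone 107 87
```

View pics/t5c.png

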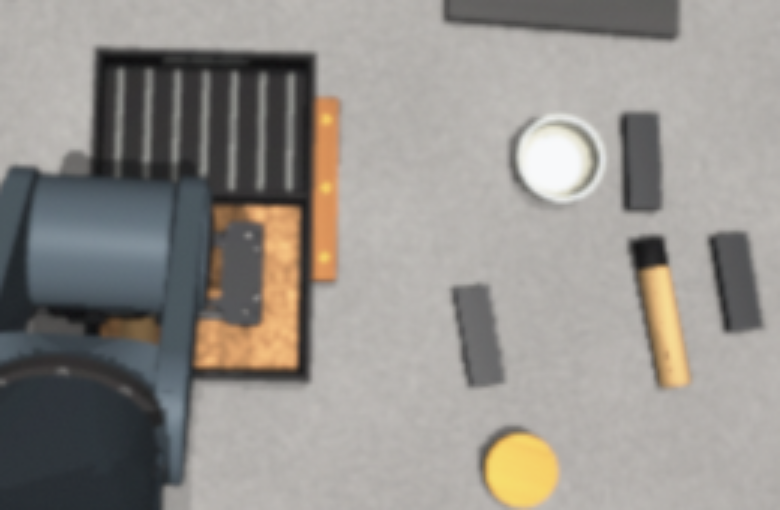

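The arm is holding handle1 over the cork; the other handle and the three stones are undisturbed. Lowering it now.

{"method": "drive_tool", "body": {
  "deltas": "0 1 0 -40 0;0 2 0 -65 0;0 2 0 -80 0;0 2 0 -87 0;0 2 0 -89 0;0 2 0 -89 0;40 2 0 -89 0;40 2 0 -89 0;40 2 0 -89 0;40 2 0 -60 0;40 2 0 -20 0;40 2 0 0 0"
}}

```text
time_s: 11.55
position: [0.4834, 0.0787, 0.1133]
tcp_rot: [[0.999, -0.034, 0.004], [-0.034, -0.999, -0.0], [0.004, 0.0, -1.0]]
force: [1.6, -0.1, -1.0]
opening: 0.459
grasp_force: 0.0
```

```bash
sed -i 's/V<100/V<118/' h.py; python3 - <<'E'
from h import *
look('t6.png')
E
```

```text
t 11.6 tcp [483.4  78.7 113.3] yaw -91.9 open 40.0 grip 0.0
(437, -201, 84, 31, 8, [348.0, 251.0])
(458, -361, 130, 31, 9, [409.0, 243.0])
(483, -429, 85, 35, 8, [435.0, 234.0])
(588, -349, 86, 32, -2, [403.0, 194.0])
```

{"method": "drive_tool", "body": {
  "deltas": "46 -3 -48 0 0.02;46 -6 -96 0 0.05;46 -8 -144 0 0.07;46 -11 -192 0 0.1;46 -14 -240 0 0.12;46 -17 -288 0 0.15;46 -19 -336 0 0.17;46 -22 -384 0 0.2;46 -24 -425 0 0.2;46 -25 -440 -5 0.2;46 -25 -440 -50 0.2;46 -25 -440 -85 0.2"
}}

```text
time_s: 12.8
position: [0.4569, -0.3613, 0.0245]
tcp_rot: [[0.986, 0.164, 0.0], [0.164, -0.986, 0.0], [0.0, 0.0, -1.0]]
force: [-0.3, -0.1, -0.2]
opening: 0.531
grasp_force: 0.0
```

```bash
python3 - <<'E'
from h import *
im=look('t7.png')
H,S,V=cv2.split(cv2.cvtColor(im,cv2.COLOR_BGR2HSV))
print(ray('top',[[234,190]],.02))
E
```

```text
t 12.8 tcp [ 456.9 -361.3   24.5] yaw -80.6 open 46.2 grip 0.0

[[0.59701586 0.09549386 0.02      ]]
```

{"method": "drive_tool", "body": {
  "deltas": "46 0 0 -12 0;46 0 0 -18 0;46 0 0 -18 0;0 0 0 -18 0;0 0 0 -18 0;0 0 0 -18 0;0 0 0 -18 0;0 0 0 -18 0;0 0 0 10 0;0 0 0 50 0;0 0 0 88 0;0 0 0 88 0"
}}

```text
time_s: 14.05
position: [0.4595, -0.3638, 0.1185]
tcp_rot: [[0.986, 0.165, 0.007], [0.165, -0.986, -0.007], [0.005, 0.008, -1.0]]
force: [0.6, -0.5, 0.1]
opening: 0.295
grasp_force: 30.0
```

{"method": "drive_tool", "body": {
  "deltas": "0 2 45 0 -0.05;0 5 90 0 -0.1;0 7 135 0 -0.15;0 10 180 0 -0.2;0 12 225 0 -0.2;0 14 270 0 -0.2;0 17 315 0 -0.2;0 19 345 0 -0.2;0 19 356 0 -0.2;0 19 356 0 -0.2"
}}

```text
time_s: 15.05
position: [0.4753, -0.0041, 0.1131]
tcp_rot: [[1.0, -0.031, -0.002], [-0.031, -1.0, 0.0], [-0.002, -0.0, -1.0]]
force: [0.3, -1.4, -0.7]
opening: 0.297
grasp_force: 30.0
```

```bash
python3 - <<'E'
from h import *
im=look('t8.png')
cv2.imwrite('pics/t8c.png',cv2.resize(im[140:310,190:450],None,fx=3,fy=3))
E
```

```text
t 15.1 tcp [475.3  -4.1 113.1] yaw -91.8 open 25.8 grip 30.0
(438, -200, 83, 30, 8, [348.0, 251.0])
(483, -428, 85, 34, 7, [435.0, 234.0])
(588, -349, 86, 32, -2, [403.0, 194.0])
```

View pics/t8c.png

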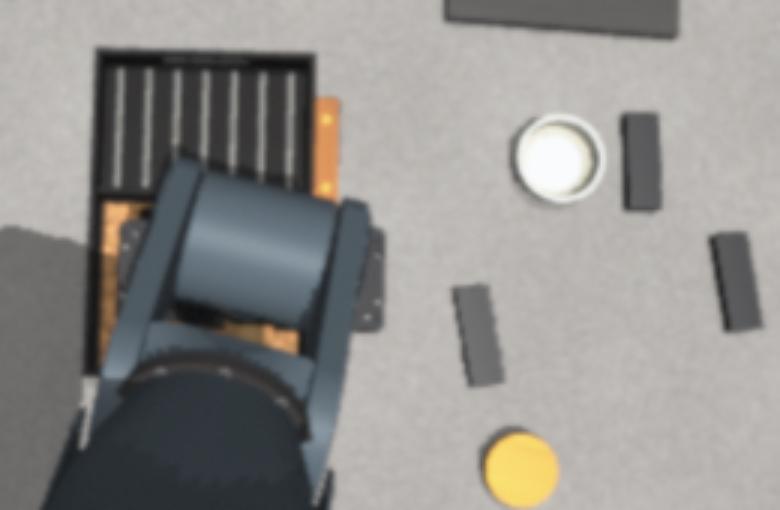

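Handle2 is held over the right-hand side of the cork, and the stones are undisturbed. Lowering it.

{"method": "drive_tool", "body": {
  "deltas": "0 1 0 -40 0;0 1 0 -65 0;0 1 0 -82 0;0 1 0 -89 0;0 1 0 -91 0;0 1 0 -91 0;40 1 0 -91 0;40 1 0 -91 0;40 1 0 -91 0;40 1 0 -60 0;40 1 0 -20 0;40 1 0 0 0"
}}

```text
time_s: 16.3
position: [0.4783, -0.0056, 0.1161]
tcp_rot: [[0.999, -0.034, 0.003], [-0.034, -0.999, -0.001], [0.003, 0.001, -1.0]]
force: [0.4, -0.4, -0.1]
opening: 0.458
grasp_force: 0.0
```

```bash
python3 - <<'E'
from h import *
im=look('t9.png')
E
```

```text
t 16.3 tcp [478.3  -5.6 116.1] yaw -91.9 open 39.9 grip 0.0
(437, -200, 84, 30, 8, [348.0, 251.0])
(483, -428, 85, 34, 7, [435.0, 234.0])
(588, -349, 86, 32, -2, [403.0, 194.0])
```

{"method": "drive_tool", "body": {
  "deltas": "48 -8 -40 0 0.04;48 -16 -80 0 0.09;48 -24 -120 0 0.13;48 -33 -160 0 0.175;48 -40 -190 0 0.175;48 -40 -196 -20 0.175;48 -40 -196 -60 0.175;48 -40 -196 -90 0.175;48 -40 -196 -103 0.175;48 -40 -196 -108 0.175;48 -40 -196 -108 0.175"
}}

```text
time_s: 17.45
position: [0.4369, -0.2011, 0.005]
tcp_rot: [[0.99, 0.14, -0.001], [0.14, -0.99, 0.001], [-0.001, -0.001, -1.0]]
force: [-0.4, 0.3, 0.3]
opening: 0.553
grasp_force: 0.0
```

{"method": "drive_tool", "body": {
  "deltas": "0 0 0 -1 0;0 0 0 -1 0;0 0 0 -1 0;0 0 0 -1 0;0 0 0 -1 0;0 0 0 30 0;0 0 0 70 0;0 15 15 105 0;0 45 45 105 -0.05;0 75 77 105 -0.1;0 105 108 105 -0.15;0 135 139 105 -0.176"
}}

```text
time_s: 18.65
position: [0.5726, -0.0608, 0.1107]
tcp_rot: [[0.999, -0.037, -0.001], [-0.037, -0.999, 0.0], [-0.001, -0.0, -1.0]]
force: [0.9, -1.2, -1.2]
opening: 0.344
grasp_force: 30.0
```

{"method": "drive_tool", "body": {
  "deltas": "0 28 28 0 0;0 42 43 0 0;0 42 43 0 0;0 42 43 0 0"
}}

```text
time_s: 19.05
position: [0.6131, -0.019, 0.11]
tcp_rot: [[0.999, -0.034, -0.002], [-0.034, -0.999, 0.0], [-0.002, -0.0, -1.0]]
force: [-0.7, 0.1, -1.4]
opening: 0.342
grasp_force: 30.0
```

```bash
python3 - <<'E'
from h import *
im=look('t10.png')
P=ray('top',np.array([[108,68],[303,70],[303,190],[104,190]])/3+[190,140],.05)*1000;print(P.round(),P.mean(0))
cv2.imwrite('pics/t10c.png',cv2.resize(im[140:310,190:450],None,fx=3,fy=3))
E
```

```text
t 19.1 tcp [613.1 -19.  110. ] yaw -91.9 open 29.7 grip 30.0
(483, -428, 84, 34, 7, [434.0, 234.0])
(588, -349, 86, 32, -2, [403.0, 194.0])
[[663. 114.  50.]
 [661. -52.  50.]
 [558. -51.  50.]
 [558. 117.  50.]] [610.05283659  31.96163339  50.        ]
```

View pics/t10c.png

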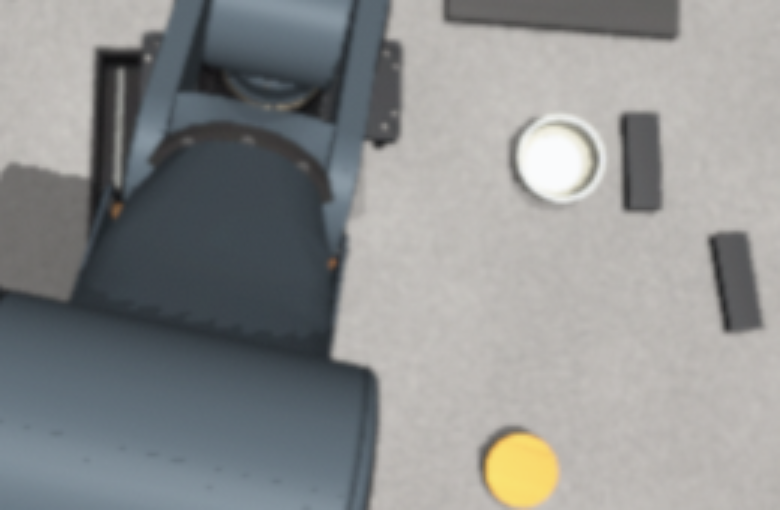

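Stone A is in the grip over the short compartment. Lowering it.

{"method": "drive_tool", "body": {
  "deltas": "0 0 0 -40 0;0 0 0 -65 0;0 0 0 -82 0;0 0 0 -89 0;0 0 0 -91 0;0 0 0 -91 0;38 0 0 -91 0;38 0 0 -91 0;38 0 0 -91 0;38 0 0 -60 0;38 0 0 -20 0;38 0 0 0 0"
}}

```text
time_s: 20.3
position: [0.6161, -0.0196, 0.1139]
tcp_rot: [[0.999, -0.035, 0.005], [-0.035, -0.999, -0.001], [0.005, 0.001, -1.0]]
force: [0.6, 0.4, -0.8]
opening: 0.437
grasp_force: 0.0
```

```bash
python3 - <<'E'
from h import *
im=look('t11.png')
E
```

```text
t 20.3 tcp [616.1 -19.6 113.9] yaw -92.0 open 38.0 grip 0.0
(483, -428, 85, 34, 7, [434.0, 234.0])
(588, -349, 86, 32, -2, [403.0, 194.0])
```

```bash
python3 - <<'E'
from h import *
im=cv2.imread('pics/t11.png')
H,S,V=cv2.split(cv2.cvtColor(im,cv2.COLOR_BGR2HSV))
for r in (188,193,198,203,207): print(r,V[r,384:416].tolist())
print(ray('top',[[391.5,193]],.036),ray('top',[[397.5,180],[397.5,208]],0.),ray('top',[[397.5,194],[410,194]],.018))
E
```

```text
188 [226, 191, 147, 130, 173, 227, 230, 208, 191, 189, 187, 186, 167, 111, 64, 81, 94, 94, 94, 93, 92, 92, 91, 92, 93, 114, 159, 185, 188, 188, 190, 191]
193 [236, 228, 208, 160, 121, 158, 227, 225, 199, 186, 187, 187, 171, 115, 64, 75, 92, 95, 95, 94, 94, 93, 92, 92, 91, 104, 145, 179, 188, 190, 190, 189]
198 [222, 194, 150, 133, 188, 229, 222, 196, 186, 183, 184, 184, 172, 118, 62, 64, 87, 96, 96, 96, 94, 93, 92, 94, 92, 100, 135, 179, 190, 191, 189, 191]
203 [206, 228, 231, 219, 197, 185, 184, 189, 189, 187, 185, 182, 169, 118, 59, 55, 84, 95, 97, 97, 96, 95, 93, 92, 93, 101, 134, 171, 183, 186, 186, 188]
207 [187, 188, 188, 188, 189, 189, 189, 186, 184, 182, 183, 187, 177, 124, 64, 56, 90, 100, 99, 97, 97, 96, 96, 96, 94, 98, 129, 171, 179, 180, 183, 186]
[[ 0.58702103 -0.31300557  0.036     ]] [[ 0.62810256 -0.3408294   0.        ]
 [ 0.55233224 -0.33796955  0.        ]] [[ 0.58724183 -0.33401702  0.018     ]
 [ 0.58729763 -0.36742818  0.018     ]]
```

{"method": "drive_tool", "body": {
  "deltas": "42 -5 -48 0 0;42 -10 -96 0 0;42 -16 -144 0 0;42 -22 -192 0 0;42 -28 -240 0 0;42 -34 -288 0 0;42 -40 -328 0 0;42 -41 -336 0 0;42 -41 -336 0 0;42 -41 -336 -40 0;42 -41 -336 -65 0;42 -41 -336 -65 0"
}}

```text
time_s: 21.55
position: [0.5707, -0.3506, 0.0415]
tcp_rot: [[0.999, -0.033, -0.008], [-0.033, -0.999, 0.007], [-0.008, -0.007, -1.0]]
force: [-1.2, 0.3, -1.2]
opening: 0.482
grasp_force: 0.0
```

```bash
python3 - <<'E'
from h import *
im=look('t12.png')
a=imaging.capture('scene')[:,:,::-1];print(proj('scene',[[.588,-.353,.018]]))
cv2.imwrite('pics/s12.png',cv2.resize(a[190:280,80:220],None,fx=5,fy=5))
E
```

```text
t 21.6 tcp [ 570.7 -350.6   41.5] yaw -91.9 open 41.9 grip 0.0

[[133.24869915 244.32371014]]
```

View pics/s12.png

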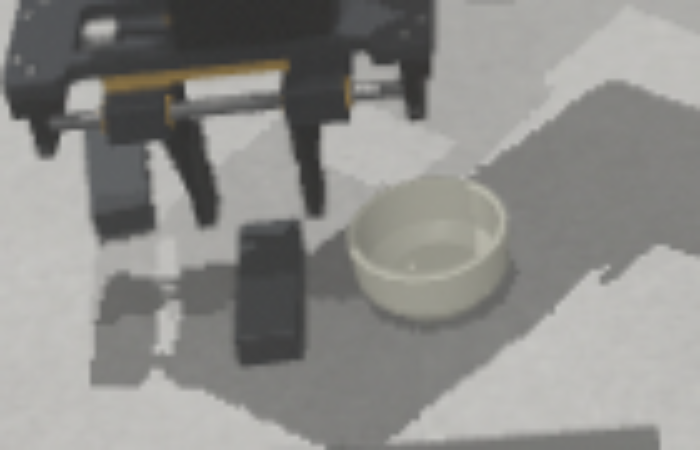

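The fingers line up over the stone, with about 6 mm to spare at the dish.

{"method": "drive_tool", "body": {
  "deltas": "42 1 -3 -10 0;42 1 -3 -25 0;42 1 -3 -34 0;42 1 -3 -38 0;42 1 -3 -38 0;0 1 -3 -39 0;0 1 -3 -39 0;0 1 -3 -39 0;0 1 -3 -39 0;0 1 -3 -39 0"
}}

```text
time_s: 22.65
position: [0.5743, -0.3585, 0.0069]
tcp_rot: [[0.999, -0.035, 0.0], [-0.035, -0.999, -0.0], [0.0, 0.0, -1.0]]
force: [-0.5, -0.0, -0.5]
opening: 0.345
grasp_force: 29.4
```

{"method": "drive_tool", "body": {
  "deltas": "0 0 0 30 0;0 0 0 70 0;0 0 0 104 0;0 3 45 104 0;0 6 90 104 0;0 8 135 104 0;0 11 180 104 0;0 14 225 104 0;0 17 270 104 0;0 20 315 104 0;0 22 360 104 0;0 24 405 104 0"
}}

```text
time_s: 23.85
position: [0.5982, 0.0483, 0.1109]
tcp_rot: [[0.999, -0.035, 0.0], [-0.035, -0.999, -0.0], [0.0, 0.0, -1.0]]
force: [0.4, 0.4, -0.9]
opening: 0.344
grasp_force: 29.4
```

{"method": "drive_tool", "body": {
  "deltas": "0 2 25 0 0;0 2 36 0 0;0 2 36 0 0;0 2 36 0 0"
}}

```text
time_s: 24.25
position: [0.6003, 0.0815, 0.1107]
tcp_rot: [[0.999, -0.036, 0.0], [-0.036, -0.999, -0.001], [0.0, 0.001, -1.0]]
force: [0.3, 0.0, -1.2]
opening: 0.343
grasp_force: 29.4
```

```bash
python3 - <<'E'
from h import *
im=look('t13.png')
cv2.imwrite('pics/t13c.png',cv2.resize(im[140:310,190:450],None,fx=3,fy=3))
E
```

```text
t 24.2 tcp [600.3  81.5 110.7] yaw -92.0 open 29.8 grip 29.4
(483, -429, 85, 35, 8, [435.0, 234.0])
```

View pics/t13c.png

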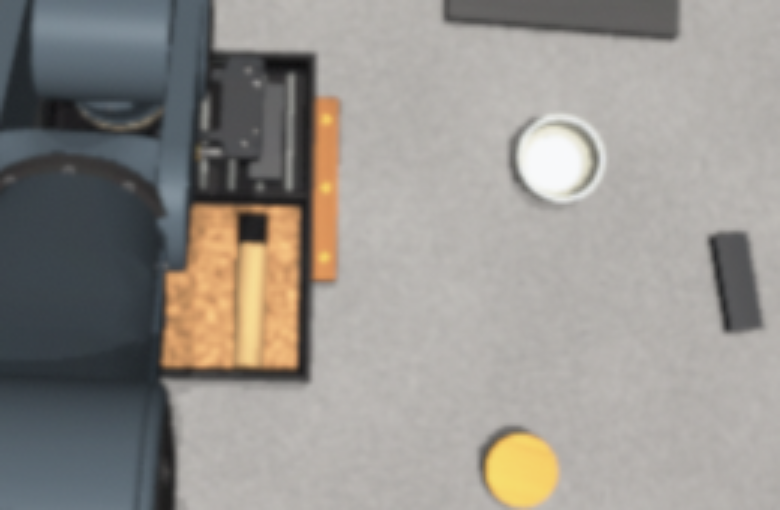

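Handle2 and stone A lie flat in the tray. Lowering the second stone into the left slot.

{"method": "drive_tool", "body": {
  "deltas": "0 0 1 -40 0;0 0 1 -65 0;0 0 1 -80 0;0 0 1 -87 0;0 0 1 -88 0;0 0 1 -88 0;38 0 1 -88 0;38 0 1 -88 0;38 0 1 -88 0;38 0 1 -60 0;38 0 1 -20 0;38 0 0 0 0"
}}

```text
time_s: 25.5
position: [0.6019, 0.0828, 0.1139]
tcp_rot: [[0.999, -0.035, 0.005], [-0.035, -0.999, -0.0], [0.005, 0.0, -1.0]]
force: [0.7, 0.1, 0.1]
opening: 0.436
grasp_force: 0.0
```

```bash
python3 - <<'E'
from h import *
im=look('t14.png')
E
```

```text
t 25.5 tcp [601.9  82.8 113.9] yaw -92.0 open 37.9 grip 0.0
(483, -429, 85, 35, 8, [435.0, 234.0])
```

{"method": "drive_tool", "body": {
  "deltas": "50 -11 -48 0 0.02;50 -22 -96 0 0.04;50 -33 -144 0 0.06;50 -44 -192 0 0.08;50 -55 -240 0 0.1;50 -66 -288 0 0.12;50 -77 -336 0 0.14;50 -88 -384 0 0.16;50 -99 -432 0 0.175;50 -110 -480 0 0.175;50 -117 -508 0 0.175;50 -117 -513 -20 0.175"
}}

```text
time_s: 26.75
position: [0.4837, -0.4373, 0.0932]
tcp_rot: [[0.991, 0.135, 0.006], [0.135, -0.991, -0.008], [0.004, 0.009, -1.0]]
force: [0.7, -0.6, 0.0]
opening: 0.577
grasp_force: 0.0
```

{"method": "drive_tool", "body": {
  "deltas": "50 0 0 -30 0;50 0 0 -60 0;50 0 0 -78 0;50 0 0 -85 0;50 0 0 -85 0;0 0 0 -86 0;0 0 0 -86 0;0 0 0 -86 0;0 0 0 -86 0;0 0 0 -86 0"
}}

```text
time_s: 27.75
position: [0.484, -0.4315, 0.006]
tcp_rot: [[0.99, 0.139, 0.002], [0.139, -0.99, -0.002], [0.002, 0.003, -1.0]]
force: [1.1, -0.5, 4.1]
opening: 0.341
grasp_force: 30.0
```

{"method": "drive_tool", "body": {
  "deltas": "0 0 0 30 0;0 0 0 70 0;0 0 0 105 0;0 12 43 105 -0.02;0 24 86 105 -0.04;0 36 129 105 -0.06;0 48 172 105 -0.08;0 60 215 105 -0.1;0 72 258 105 -0.12;0 72 258 105 -0.12"
}}

```text
time_s: 28.75
position: [0.5546, -0.166, 0.1093]
tcp_rot: [[1.0, 0.026, -0.003], [0.026, -1.0, 0.004], [-0.003, -0.004, -1.0]]
force: [-0.4, -1.3, -1.3]
opening: 0.34
grasp_force: 30.0
```

```bash
python3 - <<'E'
from h import *
im=look('t15.png')
cv2.imwrite('pics/t15c.png',cv2.resize(im[150:275,205:310],None,fx=5,fy=4.8))
E
```

```text
t 28.8 tcp [ 554.6 -166.   109.3] yaw -88.5 open 29.5 grip 30.0
```

View pics/t15c.png

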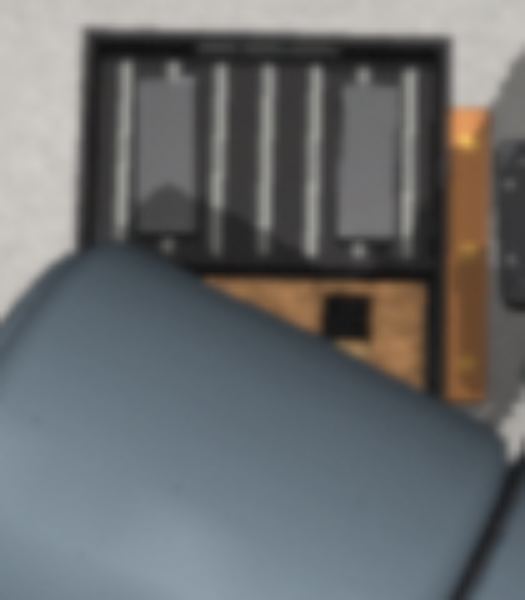

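Both stones sit flat, leaving a free middle slot about 100 mm between their centres. The third stone goes there.

{"method": "drive_tool", "body": {
  "deltas": "0 14 46 0 -0.02;0 28 92 0 -0.04;0 42 138 0 -0.06;0 54 180 0 -0.06;0 59 197 0 -0.06;0 59 197 0 -0.06;0 59 197 -40 -0.06;0 59 197 -65 -0.06;0 59 197 -65 -0.06"
}}

```text
time_s: 29.7
position: [0.6107, 0.0225, 0.0411]
tcp_rot: [[0.999, -0.042, -0.009], [-0.042, -0.999, 0.0], [-0.009, -0.0, -1.0]]
force: [0.0, 0.2, -1.9]
opening: 0.337
grasp_force: 30.0
```

{"method": "drive_tool", "body": {
  "deltas": "0 0 0 0 0;0 0 0 0 0;0 0 0 0 0"
}}

```text
time_s: 30.0
position: [0.6155, 0.0237, 0.0464]
tcp_rot: [[0.999, -0.041, 0.003], [-0.041, -0.999, -0.001], [0.003, 0.0, -1.0]]
force: [-0.6, -0.2, -0.4]
opening: 0.343
grasp_force: 30.0
```

{"method": "drive_tool", "body": {
  "deltas": "0 -1 8 0 0;0 -1 8 0 0;0 -1 8 0 0"
}}

```text
time_s: 30.3
position: [0.6133, 0.0332, 0.0452]
tcp_rot: [[0.999, -0.039, 0.001], [-0.039, -0.999, -0.0], [0.001, 0.0, -1.0]]
force: [-0.2, 0.2, -1.0]
opening: 0.345
grasp_force: 30.0
```

{"method": "drive_tool", "body": {
  "deltas": "0 0 -1 -12 0;0 0 -1 -20 0;0 0 -1 -24 0;0 0 -1 -24 0;36 0 -1 -24 0;36 0 -1 -24 0;36 0 -1 -24 0;36 0 -1 10 0;36 0 -1 50 0;36 0 -1 90 0"
}}

```text
time_s: 31.3
position: [0.6128, 0.0316, 0.1354]
tcp_rot: [[0.999, -0.04, -0.001], [-0.04, -0.999, 0.0], [-0.001, -0.0, -1.0]]
force: [1.3, 0.1, 0.3]
opening: 0.417
grasp_force: 0.0
```

{"method": "drive_tool", "body": {
  "deltas": "36 -20 45 20 0;36 -50 80 40 0;36 -80 115 50 0;36 -110 150 50 0;36 -140 185 50 0;36 -170 220 50 0;36 -200 250 50 0;36 -220 280 50 0;36 -220 310 50 0;36 -220 310 50 0"
}}

```text
time_s: 32.3
position: [0.3931, 0.3449, 0.1852]
tcp_rot: [[0.999, -0.036, 0.003], [-0.036, -0.999, 0.002], [0.003, -0.002, -1.0]]
force: [1.0, 0.2, -0.1]
opening: 0.412
grasp_force: 0.0
```

```bash
python3 - <<'E'
from h import *
im=look('t16.png')
sc=imaging.capture('scene')[:,:,::-1]
cv2.imwrite('pics/t16c.png',np.hstack([cv2.resize(im[145:285,200:400],None,fx=2,fy=2.0)[:280],cv2.resize(sc[140:260,240:430],None,fx=2.1,fy=2.3334)[:280]]))
H,S,V=cv2.split(cv2.cvtColor(im,cv2.COLOR_BGR2HSV))
roi=np.zeros(H.shape,bool);roi[170:245,285:315]=1
print('cleat',rects('top',(S>90)&roi,.028,200,3000))
E
```

```text
t 32.3 tcp [393.1 344.9 185.2] yaw -92.1 open 35.8 grip 0.0

cleat [(563, -70, 157, 22, -2, [298.0, 203.0])]
```

View pics/t16c.png

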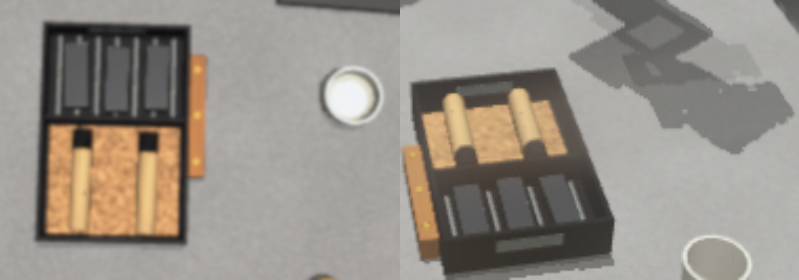

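```bash
python3 - <<'E'
from h import *
a,b=[cv2.imread(f'pics/t{k}.png')[:,:,2] for k in(3,16)]
for r in (175,190,205,220,230): print(r,a[r,287:304].tolist(),b[r,287:304].tolist())
for r in (165,195,262): print(r,a[r,212:230].tolist(),b[r,212:230].tolist())
E
```

```text
175 [125, 81, 52, 44, 36, 32, 52, 94, 150, 189, 200, 199, 197, 194, 191, 176, 156] [123, 81, 51, 45, 35, 32, 51, 92, 147, 187, 197, 197, 194, 192, 188, 173, 153]
190 [118, 73, 52, 45, 31, 36, 64, 116, 169, 198, 204, 203, 201, 202, 201, 187, 168] [115, 73, 50, 44, 32, 36, 64, 113, 167, 195, 202, 200, 199, 199, 199, 184, 165]
205 [50, 48, 49, 46, 43, 44, 77, 139, 192, 207, 209, 209, 205, 204, 204, 195, 178] [48, 47, 48, 46, 43, 43, 75, 137, 190, 203, 206, 206, 203, 202, 201, 192, 176]
220 [215, 196, 148, 81, 38, 46, 82, 144, 195, 210, 212, 209, 207, 203, 194, 177, 172] [212, 193, 146, 79, 35, 45, 82, 141, 193, 207, 209, 206, 204, 201, 191, 175, 169]
230 [206, 197, 143, 76, 40, 51, 88, 148, 197, 210, 212, 210, 207, 203, 190, 169, 165] [203, 194, 142, 74, 39, 50, 86, 144, 194, 208, 209, 207, 204, 200, 187, 167, 163]
165 [171, 171, 172, 174, 174, 176, 176, 173, 157, 109, 60, 34, 29, 38, 44, 50, 68, 107] [168, 169, 170, 172, 172, 173, 173, 171, 154, 108, 59, 35, 28, 37, 44, 49, 67, 105]
195 [174, 174, 176, 174, 175, 175, 171, 149, 97, 54, 37, 32, 40, 48, 52, 72, 112, 127] [170, 172, 173, 172, 172, 172, 169, 147, 95, 54, 35, 29, 40, 47, 52, 71, 110, 126]
262 [168, 169, 169, 166, 156, 124, 76, 48, 32, 31, 43, 58, 75, 82, 85, 87, 86, 84] [165, 167, 167, 164, 154, 123, 76, 47, 32, 29, 40, 57, 73, 80, 83, 86, 85, 82]
```

The tray hasn't shifted while being loaded and is still flush against the cleat.

```bash
python3 -c "from rig import bot;print(bot.hand_in())"
```

```text
the job is handed in; nothing more can be done
None
```

The job is handed in (verdict not shown): the tray is flush against the cleat, with both handles in the long compartment and all three stones in the short one, each flat and none on top of another.

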